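# Line up the filter panel's fasteners and hold the panel shut

### The arm

A 6-joint arm with a two-finger parallel gripper is mounted at the origin on the work surface. World frame = base frame: x ahead of the robot, y to its left, z up, the work surface at z = 0. Lengths are in m, angles in rad, forces in N, time in s.
With the tool pointing down it reaches from about 0.325 to 0.9 m from the base axis. Payload 6.1 kg.
Tool frame: the origin (TCP) lies midway between the tips of the shut fingers; the grasp point (between the pads) lies 19 mm behind it; z points along the fingers, y is the line along which they close (so a half turn about z gives the same grasp; the last joint's range is limited). The gripper opens to 85 mm and grips with 20 to 120 N. Pads are 22 mm wide; open, the fingers measure 114 mm over their backs; the gripper's body (76 mm by 85 mm) begins 54 mm behind the grasp point. The pads swing forward as they close: fully open they stand 13 mm farther back than shut.
Start: joints at [1.051, 0.22, 1.526, -0, 1.395, -0.126], TCP at [0.24, 0.577, 0.207] pointing down, gripper open.
Joint ranges: [-2.98, 2.98], [-0.91, 2.08], [0.09, 2.57], [-1.24, 4.39], [0.2, 2.65], [-2.68, 2.68]. Speed limits (rad/s): [2.57, 2.57, 3.01, 3.14, 3.14, 3.14].

### API

Orientations are given as [roll, pitch, yaw] about the fixed x, y, z axes, in that order (R = Rz(yaw) Ry(pitch) Rx(roll)).
In Python, from plant import movep, move_l, set_joints, gripper_to, hold, inverse_kinematics, observe, get_image, get_calibration, Unreachable, job_done gives the robot as it stands. Calls block until the motion is done:
- movep(position, orientation): joint-space move of the TCP to a pose.
- move_l(position, feed=0.15, rotation=None, max_force=None): straight line of the TCP; rotation=None keeps the orientation; feed is the mean speed in m/s. With max_force (N) it stops when the force on the tool has changed by that much, and returns True; else False.
- set_joints(angles): joint-space move.
- gripper_to(opening, f_grip=None): finger opening in m; f_grip is the grip in N (None keeps the last); returns when the fingers have stopped.
- hold(seconds).
- inverse_kinematics(position, orientation): joint angles nearest the present ones, or None.
- observe(): the state.
- get_image(name): name is "scene" or "side" or "wrist"; returns (picture, depth): 480x640x3 uint8, red, green, blue; 480x640 float32, m along the optical axis (not along the pixel's ray), 0 where there is no reading.
- get_calibration(name): a dict with "intrinsics" (3x3 intrinsics, pixels), "world_from_camera" (4x4, takes a point from camera to world coordinates). Camera axes: x right, y down, z forward; pixel columns grow to the right and rows downward; lengths in m; the calibration is good to about 2 mm. A picture is of the moment at which its call begins: read the wrist's pose just before it. get_calibration takes no time and is no camera call; for the wrist camera it gives the pose at the moment of the call.
A pose or a line that the arm cannot do raises Unreachable and nothing moves.
- job_done(): hands the job in; it is judged then, once.
The state is a dict: "time_s": time; "q": joint angles; "joint_velocities": joint speeds; "joint_torque": joint torques, N m; "eef_pos": TCP position; "tcp_rot": TCP orientation; "ft_force": force on the tool from outside, world axes, zero at the start; "torque": the same for the moment, N m; "opening": finger opening in m; "grasp_force": force on a finger pad.
Only numpy, scipy, OpenCV 4.12 (cv2) and the standard library are available. Lean on these libraries where they do the work, as an engineer would, in place of code of your own. Each camera call takes 0.05 s, during which the arm holds its last target. There are 200 camera calls.

### The job

The hinged metal access panel on the blue filter housing stands slightly open because its two orange quarter-turn fasteners are turned out of line. Turn both fasteners until the slot along each one lines up with the pair of black marks on the panel and let go of them; then press the panel down on its black rubber pad until it sits flush on the frame, and finish while still holding it pressed shut there. Press firmly but do not force it, and leave everything else on the bench where it stands.

Things in the scene. Friction and masses are not known exactly. Their poses are not given: they have to be found in the camera images.
- housing: fixed blue filter housing, 320 x 300 mm, frame top 120 mm above the bench. Origin: centre of its underside, z up, front to its -x. A 6 mm aluminium panel, 217 x 270 mm, covers its front part: hinge along y at x = +60 mm, free edge at x = -160 mm. On the fixed deck behind the hinge stand a tin (y = -85 mm) and an 84 mm wide, 35 mm high duct collar (y = +75 mm).
- panel (a joint): panel's opening in rad: 0 = flush on the frame; springs push it open to its stop at 0.075, where it waits (fasteners 13 mm higher than when shut). With a fastener more than about 0.25 rad out of line a tongue strikes a rail and the panel stops at about 0.045. At the pad it takes about 6 N to start and 8 N to hold shut; let go, it springs open.
- wing_left (a joint): angle in rad of the left (+y) fastener about its axis (normal to the panel), counterclockwise from above positive: at 0 its bar and slot lie along the housing's x axis, in line with the marks. Starts between 0.6 and 1.5, turns freely past 0 (stops at -1.65 and 1.65), stays where it is left (friction 0.07 N m).
- wing_right (a joint): the same for the right (-y) fastener; starts between -1.5 and -0.6.
- left_grip (a point): on the left fastener's axis at the height to grip: 30 mm above the panel, at x = -110, y = +85 mm of the housing. The fastener is an upright orange bar, 60 mm long, 14 mm wide, from 6 to 42 mm above the panel, on a 26 mm steel boss, with a black slot line along its top. The point's x axis lies along the bar. Its two black marks lie on the panel 33 to 48 mm either side of the axis.
- right_grip (a point): the same point of the right fastener, at y = -85 mm in the housing's frame.
- press_pad: black rubber pad fixed on the panel midway between the fasteners, 40 mm (housing x) by 50 mm (housing y), 6 mm thick, giving about 1 mm under 10 N; origin at the centre of its underside. The panel is to be pressed here.
- pad_top (a point): centre of the top face of the rubber pad.
- tin: bystander: round labelled tin, 54 mm wide, 50 mm high, standing on the housing's rear deck; origin at its underside
- bottle: bystander: white plastic bottle, 60 mm wide, 150 mm high, beside the housing's left side; origin at its underside
- mould_a: bystander: plywood mould half, 190 x 55 x 45 mm, beside the housing's right side; origin at its underside
- mould_b: bystander: the other plywood mould half, same size, further right; origin at its underside
- screwdriver: bystander: screwdriver lying in front of the housing
- tray: bystander: empty white plastic tray, 300 x 220 x 60 mm, on the left; origin at its underside
- jar: bystander: jar with a paper label, 70 mm wide, 90 mm high, to the right; origin at its underside

How it is judged:
On the way, in this order (a step that is already met when the one before it is completed fails the run):
1. both fasteners in line with their marks (within 0.17 rad) and let go, the panel still standing open (value of joint wing_left between -0.17 and 0.17 rad and value of joint wing_right between -0.17 and 0.17 rad and value of joint panel above 0.06 rad and contact force between the fingers and housing below 0.3 N), for 0.2 s.
2. the panel pressed flush on the frame (value of joint panel below 0.012 rad), for 0.2 s.
At the end, for the whole second after the job is handed in: Both fasteners within 0.17 rad of their marks, the panel within 0.012 rad (2.5 mm at its free edge) of flush, and the gripper's fingers still pressing on the rubber pad with more than 3 N (value of joint wing_left between -0.17 and 0.17 rad and value of joint wing_right between -0.17 and 0.17 rad and value of joint panel below 0.012 rad and contact force between the fingers and press_pad above 3 N); the arm keeps its last pose, push and grip.
It fails at once if the panel forced: the fingers press on the pad with more than 60 N (contact force between the fingers and press_pad above 60 N).
It fails at once if another thing on the bench moved by more than 30 mm (distance of any of bottle, mould_a, mould_b, screwdriver, tray, jar from where it was at the start of the episode above 0.03 m or distance of tin from where it was at the start of the episode above 0.02 m).
It also fails if it takes over 64 s, if anything falls off the work surface, if the arm or the gripper's body presses on something with over 40 N, if the wrist force passes 120 N, or if a joint passes its speed limit or range.

## Working session

There is one attempt and no reset: what is moved stays moved. The work goes in short steps, each a Python script; the robot and the scene stay as the last script left them, time stands still between calls to the robot, and variables do not carry over. Pictures are saved under pics/ and viewed, at most 10 in all, crops included, and the job is handed in when it is done.

```bash
mkdir -p pics; ls; python3 - <<'E'
from plant import *
import cv2,numpy as np
ims=[]
for n in ("scene","side"):
    im,d=get_image(n); np.savez(f"pics/{n}.npz",im=im,d=d)
    cv2.imwrite(f"pics/{n}.png",cv2.cvtColor(im,cv2.COLOR_RGB2BGR))
    c=get_calibration(n); print(n,c["intrinsics"],c["world_from_camera"])
o=observe();print(o["time_s"],o["eef_pos"],o["tcp_rot"])
E
```

```text
pics
scene [[495.62352258   0.         314.29982124]
 [  0.         495.62352258 243.03625928]
 [  0.           0.           1.        ]] [[-0.34342717  0.77692641 -0.52767711  1.24266319]
 [ 0.93914096  0.2790077  -0.20042194  0.23572845]
 [-0.00848712 -0.56439353 -0.82546224  1.18034364]
 [ 0.          0.          0.          1.        ]]
side [[469.2828124    0.         329.19406856]
 [  0.         469.2828124  244.44248226]
 [  0.           0.           1.        ]] [[ 0.88541147 -0.26899987  0.37905884  0.10682007]
 [-0.46437245 -0.47663817  0.74644108 -0.93184872]
 [-0.02011864 -0.83693197 -0.54693703  0.81224387]
 [ 0.          0.          0.          1.        ]]
0.1 [0.2395123  0.57665654 0.20562147] [-3.13986574e+00 -2.45785877e-04  2.74780544e+00]
```

View pics/scene.png

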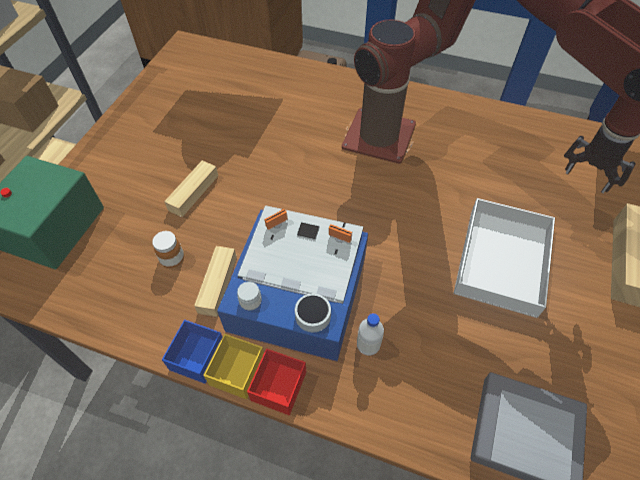

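View pics/side.png

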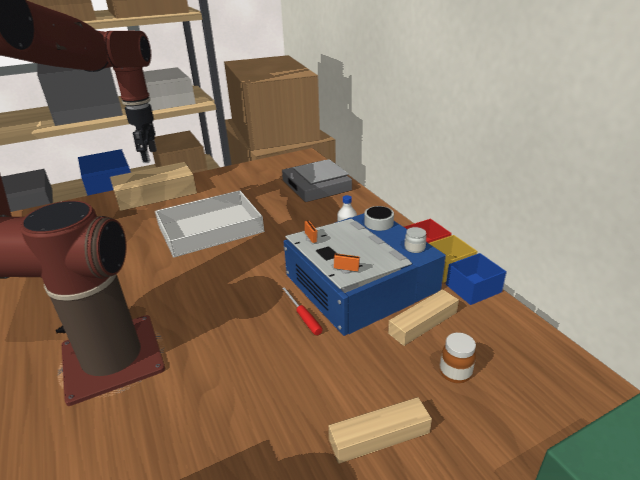

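Scene view: the right fastener is at about (276,219), the left at (340,233), the pad at (308,231), and the housing front faces the robot. The side view confirms this, with the fasteners at (311,232) and (346,263).

```bash
cat > h.py <<'E'
import cv2,numpy as np
from plant import *
def pts(im,d,c,mask):
    K=c["intrinsics"];T=c["world_from_camera"]
    v,u=np.nonzero(mask&(d>0)); z=d[v,u]
    P=np.c_[(u-K[0,2])/K[0,0]*z,(v-K[1,2])/K[1,1]*z,z]
    return P@T[:3,:3].T+T[:3,3],u,v
def blobs(mask,amin):
    n,l,s,c=cv2.connectedComponentsWithStats(mask.astype(np.uint8))
    return [(l==i,s[i,4],c[i]) for i in range(1,n) if s[i,4]>=amin]
def hsv(im): return cv2.cvtColor(im,cv2.COLOR_RGB2HSV)
def orange(im):
    h=hsv(im); return (h[...,0]>5)&(h[...,0]<16)&(h[...,1]>190)&(h[...,2]>90)
E
python3 - <<'E'
from h import *
for n in ("scene","side"):
    f=np.load(f"pics/{n}.npz");im,d=f["im"],f["d"];c=get_calibration(n)
    for m,a,ce in blobs(orange(im),40):
        P,u,v=pts(im,d,c,m)
        k=(np.abs(P[:,0]-.55)<.3)&(P[:,2]>.1)
        if k.sum()<30: continue
        P=P[k]; top=P[P[:,2]>P[:,2].max()-.012]
        D=top[:,:2]-top[:,:2].mean(0); w,V=np.linalg.eigh(D.T@D)
        print(n,"orange",a,ce.round(),P.mean(0).round(3),P.min(0).round(3),P.max(0).round(3),"top",top.mean(0).round(3),"dir",np.arctan2(V[1,1],V[0,1]).round(2))
    g=(im.max(2)<60)
    for m,a,ce in blobs(g,40):
        P,u,v=pts(im,d,c,m)
        if len(P)<30: continue
        q=P.mean(0)
        if .1<q[2]<.2 and .3<q[0]<.9 and abs(q[1])<.4: print(n,"dark",a,ce.round(),q.round(3),(P.max(0)-P.min(0)).round(3))
    h=hsv(im); w=(h[...,1]<40)&(h[...,2]>120)
    for m,a,ce in blobs(w,1500):
        P,u,v=pts(im,d,c,m); q=np.median(P,0)
        if .1<q[2]<.18 and .3<q[0]<.9:
            P=P[np.abs(P[:,2]-q[2])<.02]
            A=np.c_[P[:,:2],np.ones(len(P))]; s=np.linalg.lstsq(A,P[:,2],rcond=None)[0]
            print(n,"panel",a,q.round(3),s.round(4),np.hypot(*s[:2]),"tiltdir",np.arctan2(-s[1],-s[0]),cv2.minAreaRect(P[:,:2].astype(np.float32)))
E
```

```text
scene dark 50 [308. 229.] [ 0.543 -0.047  0.143] [0.042 0.047 0.01 ]
scene dark 63 [311. 317.] [0.781 0.049 0.155] [0.037 0.066 0.008]
scene panel 8110 [ 0.636 -0.04   0.132] [-0.0524 -0.0023  0.1649] 0.05247831856537973 tiltdir 0.04306518696514764 ((0.653056263923645, -0.04089230298995972), (0.31499460339546204, 0.27600064873695374), 4.544714450836182)
side orange 150 [310. 231.] [0.539 0.028 0.168] [0.533 0.002 0.147] [0.552 0.064 0.183] top [0.541 0.031 0.178] dir 1.48
side orange 308 [346. 263.] [ 0.553 -0.139  0.166] [ 0.529 -0.159  0.144] [ 0.578 -0.069  0.183] top [ 0.554 -0.138  0.177] dir 2.47
side dark 232 [379. 212.] [0.762 0.042 0.157] [0.069 0.07  0.007]
side dark 155 [326. 253.] [ 0.545 -0.051  0.145] [0.038 0.054 0.01 ]
side panel 4059 [ 0.624 -0.053  0.133] [-0.07   -0.0074  0.1765] 0.0703893209562907 tiltdir 0.10536046167549448 ((0.6257884502410889, -0.002282068133354187), (0.26400017738342285, 0.3580050766468048), 3.9309990406036377)
```

```bash
python3 - <<'E'
from h import *
movep([0.50,-0.05,0.36],[np.pi,0,1.65])
o=observe();c=get_calibration("wrist");im,d=get_image("wrist")
np.savez("pics/w1.npz",im=im,d=d,K=c["intrinsics"],T=c["world_from_camera"])
cv2.imwrite("pics/w1.png",cv2.cvtColor(im,cv2.COLOR_RGB2BGR))
print(o["time_s"],o["q"],o["eef_pos"],o["tcp_rot"],c)
E
```

```text
2.5667 [-2.55479043e-01 -1.30989006e-01  1.60789905e+00  2.23363970e-04
  1.66508091e+00 -3.35931534e-01] [ 0.5000709  -0.04929256  0.35975072] [-3.14128992e+00 -3.41250893e-04  1.65126975e+00] {'intrinsics': array([[414.27553259,   0.        , 322.36903032],
       [  0.        , 414.27553259, 237.42912482],
       [  0.        ,   0.        ,   1.        ]]), 'world_from_camera': array([[ 9.96693568e-01,  7.74584032e-02,  2.45382888e-02,
         4.95062637e-01],
       [ 8.12499340e-02, -9.52419528e-01, -2.93760943e-01,
         2.47383893e-02],
       [ 6.16491844e-04,  2.94783377e-01, -9.55563907e-01,
         5.27659100e-01],
       [ 0.00000000e+00,  0.00000000e+00,  0.00000000e+00,
         1.00000000e+00]])}
```

View pics/w1.png

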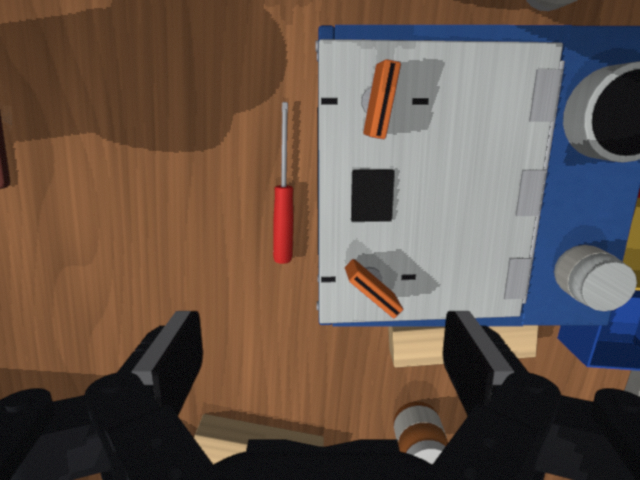

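The wrist view is clear. The left bar runs from (390,62) to (376,137) with marks at (329,101) and (420,101). The right bar runs from (351,264) to (396,315) with marks at (328,279) and (408,277). The pad is at (373,195).

```bash
cat >> h.py <<'E'
def ray(u,v,K,T,z):
    r=T[:3,:3]@np.linalg.solve(K,[u,v,1.]); return (T[:3,3]+r*(z-T[2,3])/r[2])[:2]
def measure(im,d,K,T,zp=0.139):
    x,y=slice(30,320),slice(318,540)
    dark=np.zeros(im.shape[:2],bool); dark[x,y]=im[x,y].max(2)<50
    R={"dark":[],"bar":[]}
    for m,a,ce in blobs(dark,25): R["dark"].append((a,ce.round(1),ray(*ce,K,T,zp).round(4)))
    for m,a,ce in blobs(orange(im),200):
        # slot: dark pixels inside the filled hull of the orange
        v,u=np.nonzero(m); hull=cv2.convexHull(np.c_[u,v].astype(np.int32))
        f=np.zeros(m.shape,np.uint8); cv2.fillPoly(f,[hull],1); f=cv2.erode(f,np.ones((3,3)))
        v,u=np.nonzero((f>0)&(im.max(2)<70))
        if len(u)<15: continue
        S=np.array([ray(p,q,K,T,zp+.042) for p,q in zip(u,v)])
        D=S-S.mean(0); V=np.linalg.eigh(D.T@D)[1]
        P=pts(im,d,{"intrinsics":K,"world_from_camera":T},m)[0]
        R["bar"].append((a,S.mean(0).round(4),np.arctan2(V[1,1],V[0,1]).round(3),np.ptp(D@V[:,1]).round(3),P[:,2].max().round(3)))
    return R
E
python3 - <<'E'
from h import *
f=np.load("pics/w1.npz");R=measure(f["im"],f["d"],f["K"],f["T"])
for k in R:
    for r in R[k]: print(k,r)
P,u,v=pts(f["im"],f["d"],{"intrinsics":f["K"],"world_from_camera":f["T"]},(hsv(f["im"])[...,1]<40)&(f["im"].min(2)>110))
k=(P[:,2]>.11)&(P[:,2]<.15);P=P[k];print(np.linalg.lstsq(np.c_[P[:,:2],np.ones(len(P))],P[:,2],rcond=None)[0])
E
```

```text
dark (np.int32(189), array([385.8,  96.8]), array([0.5506, 0.0402]))
dark (np.int32(68), array([329.2, 100.8]), array([0.5007, 0.0327]))
dark (np.int32(75), array([420., 101.]), array([0.5814, 0.0392]))
dark (np.int32(2048), array([372.1, 194.9]), array([ 0.5488, -0.0486]))
dark (np.int32(51), array([408.1, 276.5]), array([ 0.5948, -0.129 ]))
dark (np.int32(38), array([327.8, 279. ]), array([ 0.5141, -0.1382]))
dark (np.int32(102), array([376. , 295.1]), array([ 0.565, -0.152]))
dark (np.int32(89), array([452.3, 316. ]), array([ 0.6471, -0.1692]))
bar (np.int32(360), array([ 0.5449, -0.1232]), np.float64(2.537), np.float64(0.024), np.float64(0.183))
[-0.06428936 -0.00551829  0.17398006]
```

```bash
cat >> h.py <<'E'
def slots(im,K,T,seeds,z=0.181):
    out=[]
    for m,a,ce in blobs(im.max(2)<50,60):
        if min(np.hypot(*(ce-s)) for s in seeds)>12: continue
        v,u=np.nonzero(m); S=np.array([ray(p,q,K,T,z) for p,q in zip(u,v)])
        D=S-S.mean(0); V=np.linalg.eigh(D.T@D)[1]; t=D@V[:,1]
        out.append((ce.round(1),S.mean(0).round(4),round(np.arctan2(V[1,1],V[0,1])%np.pi,3),np.ptp(t).round(3)))
    return out
E
python3 - <<'E'
from h import *
f=np.load("pics/w1.npz")
for r in slots(f["im"],f["K"],f["T"],[(386,97),(376,295)]): print(r)
E
```

```text
(array([385.8,  96.8]), array([0.5446, 0.0383]), np.float64(1.486), np.float64(0.054))
(array([376. , 295.1]), array([ 0.5575, -0.133 ]), np.float64(2.495), np.float64(0.052))
```

```bash
cat >> h.py <<'E'
from scipy.spatial.transform import Rotation as Ro
PSI=0.083
F=Ro.from_euler("ZY",[PSI,0.075])      # panel frame when open
def rot(th): return (F*Ro.from_euler("z",th)*Ro.from_euler("x",np.pi)).as_euler("xyz")
def at(B,h): return np.array(B)+F.apply([0,0,h])
def turn(B,th0,th1,h=0.013):
    movep(at(B,0.09),rot(th0)); gripper_to(0.05,20)
    move_l(at(B,h),feed=0.1,max_force=12); gripper_to(0.0,25)
    o=observe(); print("grip",o["opening"],o["grasp_force"],o["eef_pos"],o["ft_force"].round(1) if hasattr(o["ft_force"],"round") else o["ft_force"])
    n=int(np.ceil(abs(th1-th0)/0.25))
    for t in np.linspace(th0,th1,n+1)[1:]: movep(at(B,h),rot(t))
    hold(.2); o=observe(); print("turned",o["time_s"],np.round(o["ft_force"],1),np.round(o["torque"],2),np.round(o["tcp_rot"],3))
    gripper_to(0.05); move_l(at(B,0.10),feed=0.1)
E
python3 - <<'E'
from h import *
turn([.5413,.0368,.139],1.403,0.0)
o=observe();c=get_calibration("wrist");im,d=get_image("wrist");print(o["time_s"])
cv2.imwrite("pics/w2.png",cv2.cvtColor(im,cv2.COLOR_RGB2BGR))
E
```

```text
grip 0.01274672239119484 26.218221187591553 [0.54122153 0.03700046 0.15296487] [-6.2  0.4  6.4]
turned 7.2917 [-6.8  0.4  6.2] [-0.03  1.18 -0.06] [-3.142  0.077  0.083]
8.75
```

View pics/w2.png

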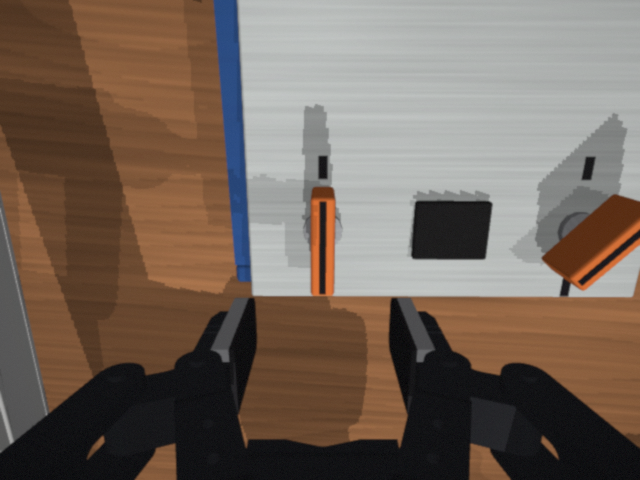

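The left bar (slot at x≈323) is now in line with its far mark at (323,167). The right fastener is next, turning from -0.73 to 0, with the tool half-turned for joint range.

```bash
python3 - <<'E'
from h import *
turn([.5547,-.1335,.139],np.pi-.73,np.pi)
movep([0.50,-0.05,0.36],[np.pi,0,1.65]); hold(.3)
o=observe();c=get_calibration("wrist");im,d=get_image("wrist");print(o["time_s"],o["ft_force"])
np.savez("pics/w3.npz",im=im,d=d,K=c["intrinsics"],T=c["world_from_camera"])
cv2.imwrite("pics/w3.png",cv2.cvtColor(im,cv2.COLOR_RGB2BGR))
R=measure(im,d,c["intrinsics"],c["world_from_camera"])
for k in R:
    for r in R[k]: print(k,r)
for r in slots(im,c["intrinsics"],c["world_from_camera"],[(385,97),(376,292)]): print(r)
E
```

```text
grip 0.012698705719062871 25.948120951652527 [ 0.55602423 -0.13376092  0.15277673] [-0.7 -1.2  3.4]
turned 13.8667 [0.9 3.9 5.9] [ 0.67 -0.07 -0.04] [ 3.141 -0.073 -3.062]
17.1 [-0.26766933  0.42003109 -0.0792244 ]
dark (np.int32(173), array([386.2,  98.6]), array([0.5512, 0.0378]))
dark (np.int32(58), array([328.8,  99.5]), array([0.5003, 0.033 ]))
dark (np.int32(25), array([425., 100.]), array([0.5858, 0.0394]))
dark (np.int32(2040), array([372.2, 193.8]), array([ 0.5487, -0.0485]))
dark (np.int32(45), array([408.5, 275.8]), array([ 0.5949, -0.129 ]))
dark (np.int32(38), array([328.2, 278. ]), array([ 0.5142, -0.138 ]))
dark (np.int32(99), array([374.9, 294.8]), array([ 0.5636, -0.1527]))
dark (np.int32(215), array([396. , 310.6]), array([ 0.5875, -0.1688]))
dark (np.int32(84), array([425., 316.]), array([ 0.6184, -0.1726]))
(array([386.2,  98.6]), array([0.5451, 0.0363]), np.float64(0.064), np.float64(0.052))
(array([374.9, 294.8]), array([ 0.5562, -0.1336]), np.float64(0.113), np.float64(0.052))
```

View pics/w3.png

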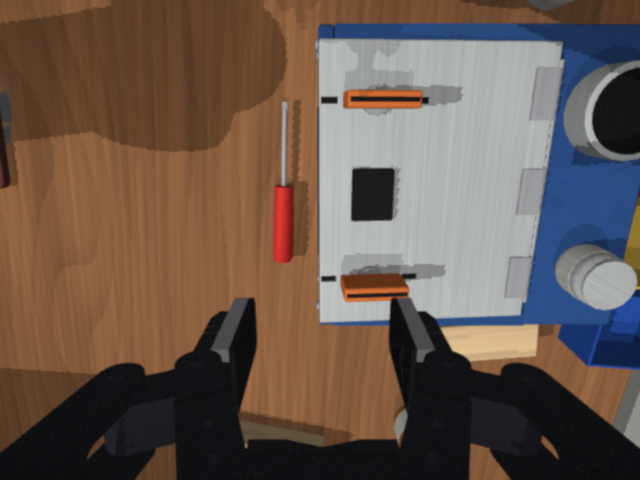

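Both slots are within about 0.03 rad of the marks. Now I shut the fingers and press the pad, force-guarded.

```bash
python3 - <<'E'
from h import *
gripper_to(0.0,30)
movep([.549,-.0487,.19],[np.pi,0,1.65]); hold(.2)
print(observe()["ft_force"])
print(move_l([.549,-.0487,.150],feed=0.04,max_force=20))
print(move_l([.549,-.0487,.120],feed=0.008,max_force=20))
hold(.5);o=observe();print(o["time_s"],o["eef_pos"],np.round(o["ft_force"],1))
im,d=get_image("side");cv2.imwrite("pics/s4.png",cv2.resize(cv2.cvtColor(im[160:340,240:480],cv2.COLOR_RGB2BGR),None,fx=3,fy=3))
E
```

```text
[-0.28520188 -0.47424539  0.13829252]
False
False
24.175 [ 0.54901259 -0.04869047  0.12004488] [-1.1  0.7  2.8]
```

View pics/s4.png

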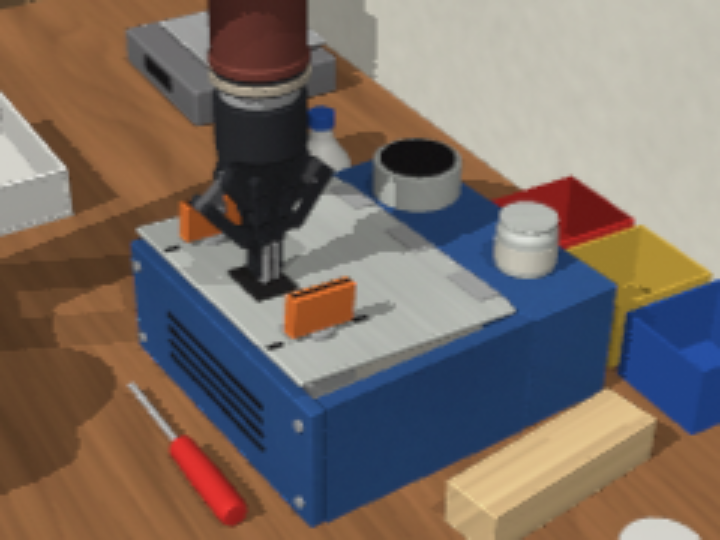

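The side crop shows the fingertips over the pad, but the force is only 2.8 N at z=0.120. I need to check the real panel height and the finger state.

```bash
python3 - <<'E'
from h import *
o=observe();print(o["opening"],o["grasp_force"],np.round(o["ft_force"],1),o["eef_pos"],o["tcp_rot"])
for n in ("side","scene"):
    im,d=get_image(n);c=get_calibration(n)
    f=np.load(f"pics/{n}.npz")
    for a,b in ((f["im"],f["d"]),(im,d)):
        P,u,v=pts(a,b,c,(hsv(a)[...,1]<40)&(a.min(2)>100))
        k=(P[:,2]>.1)&(P[:,2]<.16)&(abs(P[:,0]-.6)<.1)&(abs(P[:,1]+.05)<.13);P=P[k];s=np.linalg.lstsq(np.c_[P[:,:2],np.ones(len(P))],P[:,2],rcond=None)[0]
        print(n,len(P),s.round(4),"z@pad",s@[.548,-.049,1],"z@hinge",s@[.718,-.035,1])
im,d=get_image("wrist");cv2.imwrite("pics/w5.png",cv2.cvtColor(im,cv2.COLOR_RGB2BGR))
E
```

```text
-0.00022401008561351594 1.2010176641342696 [-0.6  0.4  2.1] [ 0.54904151 -0.04871686  0.12007042] [3.14150108e+00 4.40440604e-05 1.65000040e+00]
side 3379 [-0.0689 -0.0046  0.176 ] z@pad 0.1384599317881074 z@hinge 0.12668233300795717
side 2929 [-0.0684 -0.0038  0.1757] z@pad 0.13842206245922584 z@hinge 0.12673929118733798
scene 5960 [-0.0751 -0.0039  0.1784] z@pad 0.13744734222316038 z@hinge 0.12462296291916783
scene 6037 [-0.074  -0.0038  0.1777] z@pad 0.1373417044609088 z@hinge 0.12470855253935353
```

View pics/w5.png

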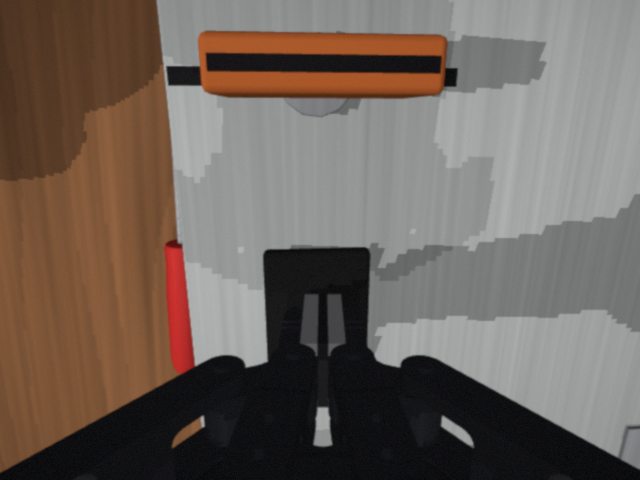

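The panel hasn't moved and contact is at most light, so the real tip sits higher than I assumed. I'll go down in small guarded steps, watching force and panel height.

```bash
cat >> h.py <<'E'
def panelz():
    im,d=get_image("side");c=get_calibration("side")
    P,u,v=pts(im,d,c,(hsv(im)[...,1]<40)&(im.min(2)>100))
    k=(P[:,2]>.1)&(P[:,2]<.16)&(abs(P[:,0]-.6)<.1)&(abs(P[:,1]+.05)<.13);P=P[k]
    s=np.linalg.lstsq(np.c_[P[:,:2],np.ones(len(P))],P[:,2],rcond=None)[0]
    return (s@[.548,-.049,1]).round(4),s[0].round(4)
E
python3 - <<'E'
from h import *
for z in np.arange(.1175,.1,-.0025):
    s=move_l([.549,-.0487,z],feed=0.01,max_force=15); hold(.1); o=observe()
    print(round(z,4),s,round(o["eef_pos"][2],4),np.round(o["ft_force"],1),round(o["opening"],4),panelz(),round(o["time_s"],1))
    if s or o["ft_force"][2]>18: break
E
```

```text
0.1175 False 0.1179 [-3.4  0.3  6.3] 0.0002 (np.float64(0.1371), np.float64(-0.0614)) 24.9
0.115 False 0.1154 [-5.3 -0.3  7.6] -0.0001 (np.float64(0.1348), np.float64(-0.0483)) 25.4
0.1125 False 0.1128 [-4.8 -0.6  7.4] -0.0 (np.float64(0.1324), np.float64(-0.035)) 26.0
0.11 False 0.1104 [-5.6 -0.5  7.6] 0.0003 (np.float64(0.13), np.float64(-0.0209)) 26.5
0.1075 False 0.1079 [-6.3  0.6  7.6] -0.0001 (np.float64(0.1278), np.float64(-0.0087)) 27.1
0.105 False 0.1061 [-6.9 -0.  11.7] -0.0003 (np.float64(0.1264), np.float64(-0.0003)) 27.6
0.1025 True 0.1062 [-3.9  0.9 11.5] -0.0002 (np.float64(0.1264), np.float64(-0.0)) 28.1
```

The panel slope is 0.000 and the force is 11.5 N, so it is flush. I'll check that it stays there, then hand in.

```bash
python3 - <<'E'
from h import *
print(move_l([.549,-.0487,.1045],feed=0.005,max_force=12))
for i in range(4):
    hold(.4);o=observe();print(round(o["eef_pos"][2],4),np.round(o["ft_force"],1),panelz())
ok=all(True for _ in [0]) and o["ft_force"][2]>10 and abs(panelz()[1])<.006
if ok: print(job_done())
E
```

```text
False
0.1059 [-8.2  0.8 13.6] (np.float64(0.1264), np.float64(-0.0006))
0.1059 [-9.9  1.  13.7] (np.float64(0.1263), np.float64(0.0001))
0.1059 [-8.6  0.4 14.3] (np.float64(0.1263), np.float64(-0.0))
0.1058 [-9. -0. 14.] (np.float64(0.1263), np.float64(0.0005))
the job is handed in; nothing more can be done
None
```

I handed the job in at about 30 s with both fasteners within about 0.03 rad of their marks, the panel flush, and the pad held at about 14 N; the verdict was not returned to me.

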